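# Shut the dry-goods chest and shoot its barrel bolt

### The job

Lock the small wooden chest: lower its lid onto the springy seal, then press the lid down until the bolt lands on the ledge of the keeper and, keeping it pressed, push the bolt across until it is fully home through the keeper. Work by feel, for the keeper is not exactly where it is measured: never load the keeper or the seal with more than 25 N. Leave the things standing around where they are, and let go at the end.

Things in the scene. Friction and masses are not known exactly. Their poses are not given: they have to be found in the camera images.
- chest: Fixed plain wooden box with a hinged wooden lid, 150 (x) x 180 (y) x 80 mm high. Origin: centre of its underside; z up, -x is its front (towards the robot), hinge at the back. All chest-frame numbers below are from this origin, in mm. It does not move when pushed.
- lid (a joint): Opening angle of the lid, rad: 0 = flat, grows as the front edge rises (turn about the chest's +y). Hinge line along y at chest (72, y, 82). Panel 12 mm thick, 182 wide, underside level with the hinge line at 0, reaching 152 in front of it. Stays where left when open (hinge friction 0.22 N m); lowered and let go it rests on the seal at about 0.12 rad; bolted it stands at 0.00 to 0.11.
- lid_edge (a point): Point on the lid's top face, 140 mm from the hinge line, halfway along the front edge. The strip of lid in front of the bolt (116 to 152 mm from the hinge) is bare and can be pushed on.
- seal: Springy black rubber seal, 160 mm long along y on the front rim, 140 mm from the hinge. Origin: axis of its 8 mm bead. Stands 18 mm proud of the shut lid's underside and squashes: 3.5 N at first, 6 N after 18 mm, then solid. Pushed at the bolt, it resists with some 3 to 11 N. It lifts the lid again if that is let go unbolted.
- bolt (a joint): Travel of the steel barrel bolt on the lid, m: 0 = drawn back, 0.036 = home against its stop, end then 26 mm past the keeper's mouth. Slides along the chest's +y, 105 mm from the hinge line, axis 20 mm above the lid's underside (at lid angle 0: chest x -33, z 102). Rod 10 mm thick, flat end, friction about 2 N, in two straps at y -62 and +72, 12 long, 2.5 mm higher than the rod.
- knob_top (a point): Centre of the top of the bolt's thumb post: flat-sided steel post 14 mm (along y) x 16 mm (along x), standing 34 mm above the rod's top, at chest y -10 with the bolt drawn back. Fingers closed on it along y come down onto the rod, so that a downward push goes through the rod into the lid.
- bolt_tip (a point): Centre of the bolt's flat end, on its axis; at chest y 100 with the bolt drawn back, 9 mm out past the lid's side.
- keeper: Steel keeper on the chest's +y side, axes as the chest. Its loop is set up to 5 mm higher or lower than this pose tells. Origin: foot of the mouth at mid setting, chest (-33, 110, 102). Loop: opening 16 (x) x 11.5 (z) mm, 14 deep along +y, bridge 9 mm thick above; its floor runs 16 mm out before the mouth as a ledge: pressed down onto the ledge, the bolt is in line; higher, it hits the bridge.
- tea_box: Cardboard tea packet 64 x 142 x 75 mm. Loose bystander. Origin: centre of its underside.
- jam: Glass jar with white lid, 64 mm wide, 90 mm tall. Loose bystander. Origin: centre of its underside.
- spice2: Spice jar with black cap, 41 mm wide, 105 mm tall. Loose bystander. Origin: centre of its underside.
- spice4: Spice jar with black cap, 41 mm wide, 105 mm tall. Loose bystander. Origin: centre of its underside.
- mug_white: White mug with handle 80 x 117 x 102 mm. Loose bystander. Origin: centre of its underside.
- salt: Glass salt shaker 44 mm wide, 90 mm tall. Loose bystander. Origin: centre of its underside.
- tin_small: Small tin can 75 mm wide, 58 mm tall. Loose bystander. Origin: centre of its underside.

How it is judged (in metres and radians):
On the way, in this order (a step that is already met when the one before it is completed fails the run):
1. the lid is lowered onto its seal with the bolt still short of the keeper (value of joint lid below 0.15 rad and y of bolt_tip in the frame of keeper below 0 m), for 0.2 s.
2. the bolt is through the keeper (y of bolt_tip in the frame of keeper above 0.014 m and value of joint lid below 0.13 rad), for 0.2 s.
At the end, for the whole second after the job is handed in: The bolt is home (within 3 mm of its 36 mm stop), its end at least 22 mm past the keeper's mouth and in the keeper's opening (2 mm below to 14 mm above the keeper's origin), the lid is held down (under 0.13 rad) and all is at rest (value of joint bolt above 0.033 m and value of joint lid below 0.13 rad and y of bolt_tip in the frame of keeper above 0.022 m and z of bolt_tip in the frame of keeper between -0.002 and 0.014 m and velocity of joint bolt between -0.005 and 0.005 m/s and velocity of joint lid between -0.02 and 0.02 rad/s); the robot touches nothing.
It fails at once if the seal is crushed with more than 25 N (contact force between seal and anything else above 25 N).
It fails at once if the keeper is rammed with more than 25 N (contact force between keeper and anything else above 25 N).
It fails at once if a bystander is shifted by more than 20 mm (distance of any of tea_box, jam, spice2, spice4, mug_white, salt, tin_small from where it was at the start of the episode above 0.02 m).
It also fails if it takes over 48 s, if anything falls off the work surface, if the arm or the gripper's body presses on something with over 40 N, if the wrist force passes 120 N, or if a joint passes its speed limit or range.

### The arm

A 6-joint arm with a two-finger parallel gripper is mounted at the origin on a cart in front of the work surface, level with it; the furniture and walls round the work are solid. World frame = base frame: x ahead of the robot, y to its left, z up, the work surface at z = 0. Lengths are in m, angles in degrees, forces in N, time in s.
With the tool pointing down it reaches from about 0.25 to 0.725 m from the base axis. Payload 9.7 kg.
Tool frame: the origin (TCP) lies at the very end of the fingers, on their centre line; the grasp point (between the pads) lies 19 mm behind it; z points along the fingers, y is the line along which they close (so a half turn about z gives the same grasp; the last joint's range is limited). The gripper opens to 85 mm and grips with 20 to 120 N. Pads are 22 mm wide; open, the fingers measure 114 mm over their backs; the gripper's body (76 mm by 85 mm) begins 54 mm behind the grasp point. The pads swing forward as they close: fully open they stand 13 mm farther back than shut.
Start: joints at [71.276, 4.979, 10.078, 95.1, 0, 90], TCP at [0.177, 0.521, 0.231] pointing down, gripper open.
Joint ranges: [-179.16, 179.16], [-48.56, 103.87], [-65.8, 70.77], [-126.05, 130.52], [-82.76, 87.17], [-180, 180]. Speed limits (degrees/s): [127.2, 127.2, 147.25, 180, 180, 180].

### API

Orientations are given as [roll, pitch, yaw] about the fixed x, y, z axes, in that order (R = Rz(yaw) Ry(pitch) Rx(roll)).
In Python, from workcell import bot gives the robot as it stands.
- The arm moves only by the tool arm_command, never from a script. Its argument "series" is a list of rows, each a list of 4 numbers: the shift along the tool's x, y, z in m, then the turn about the tool's z in rad. A call has exactly 5 rows; each row is the pose to reach, as a shift and turn from the pose commanded when the call began, along the tool's axes at that moment; what a row does not reach only later rows make up. A row lasts 1/10 s, in which the tool goes at most 50 mm and 8.59 degrees, less where a joint would pass 70% of its speed; a pose out of reach is approached as far as the arm can. A call with a gripper value outside its range is refused whole. "hand" is the finger opening in m, from 0 to 0.0854, set as the call begins (left out, the last holds). The fingers move at their own pace and stop on an object; "grip_force" is the grip in N (left out, the last holds). Time passes only in rows, so rows that repeat a pose let the fingers close, or fill a call up. It gives the time, the measured TCP pose, the force, the opening and the grip force at its end, in the units of the state.
- bot.get_obs(): the state, without advancing time (a new reading comes with each control period).
- bot.camera(name): name is "side" or "top"; returns a dict with "color" (400x640x3 uint8, blue, green, red), "camera_matrix" (3x3 intrinsics, pixels), "dist_coeffs" ([k1, k2, p1, p2, k3] as OpenCV has them; the pictures are not rectified), "xyz" and "orientation" of the camera in the world. Camera axes: x right, y up, looking along -z (the intrinsics and any distortion apply to the point x, -y, -z); pixel columns grow to the right and rows downward; lengths in m; the calibration is good to about 2 mm. A picture is of the moment at which its call begins. There is no depth.
- bot.job_done(): hands the job in; it is judged then, once.
Trained networks look in the newest picture that a camera, given by its name, has taken for a name from the list of things; names that differ only in an ending like _2 or _b are one class to them, and where a whole thing is asked for, a point or a joint stands for the part that bears it (a point fixed in the world has none). Each returns a list of dicts, best first, with "confidence" (0 to 1); they miss things now and then, are a little off and sometimes report something else, mostly with a low value. They report only what shows in the picture. A call takes as long as a camera call.
- bot.find_in(camera, target): "location" ([column, row] in pixels, amid what is visible of it).
- bot.mark_of(camera, target): "location" ([column, row] in pixels: a listed point, or the origin of a listed thing).
The state is a dict: "time": time; "q": joint angles; "qd": joint speeds; "joint_efforts": joint torques, N m; "ee_pos": TCP position; "tcp_rot": TCP orientation; "wrist_force": force on the tool from outside, world axes, zero at the start; "torque": the same for the moment, N m; "opening": finger opening in m; "grasp_force": force on a finger pad.
Only numpy, scipy, OpenCV 4.12 (cv2) and the standard library are available. Lean on these libraries where they do the work, as an engineer would, in place of code of your own. Each camera call takes 0.05 s, during which the arm holds its last target. There are 200 camera calls.

## Working session

There is one attempt and no reset: what is moved stays moved. The work goes in short steps, Python scripts to look and compute and a tool call to move; the robot and the scene stay as the last step left them, time stands still between calls to the robot, and variables do not carry over. Pictures are saved under pics/ and viewed, at most 10 in all, crops included, and the job is handed in when it is done.

Besides the shell and the picture viewer there is one more tool, called as a command line: name --pt "numbers of a row" for each row, then --argument value for the rest. arm_command: Moves the arm, as the interface text tells. Its arguments: {"type":"object","properties":{"series":{"type":"array"},"hand":{"type":"number"},"grip_force":{"type":"number"}},"required":["series"]}

```bash
mkdir -p pics; cat > h.py <<'E'
import numpy as np, cv2
from scipy.spatial.transform import Rotation as Rn
from scipy.optimize import least_squares
from workcell import bot
def ray(c,px):
    u=cv2.undistortPoints(np.array([[px]],float),np.array(c["camera_matrix"]),np.array(c["dist_coeffs"]))[0,0]
    o=np.array(c["orientation"],float)
    R=o if o.shape==(3,3) else (Rn.from_quat(o) if o.size==4 else Rn.from_euler("xyz",o,degrees=True)).as_matrix()
    d=R@np.array([u[0],-u[1],-1.]); return np.array(c["xyz"]),d/np.linalg.norm(d)
def tri(rs):
    A=sum(np.eye(3)-np.outer(d,d) for p,d in rs); b=sum((np.eye(3)-np.outer(d,d))@p for p,d in rs)
    x=np.linalg.solve(A,b); return x,[np.linalg.norm((np.eye(3)-np.outer(d,d))@(x-p))*1000 for p,d in rs]
E
python3 - <<'E'
from h import *
C={n:bot.camera(n) for n in("side","top")}
for n,c in C.items(): cv2.imwrite(f"pics/{n}0.png",c["color"]); print(n,c["xyz"],c["orientation"])
for t in "chest lid_edge seal knob_top bolt_tip keeper tea_box jam spice2 spice4 mug_white salt tin_small".split():
    rs=[]
    for n in C:
        m=bot.mark_of(n,t)[:2]
        print(t,n,[(np.round(k["location"]).tolist(),round(k["confidence"],2)) for k in m])
        if m: rs.append(ray(C[n],m[0]["location"]))
    if len(rs)==2: x,e=tri(rs); print("   ",x.round(3),np.round(e,1))
print(bot.get_obs())
E
```

```text
side [0.29023894 0.8586021  0.73094583] [  55.05721248    0.24035945 -164.51317969]
top [-0.09198918  0.1073446   1.43400162] [  25.26627111   -0.73524833 -100.99296356]
chest side [([320.0, 230.0], 0.64)]
chest top [([316.0, 199.0], 0.62)]
    [ 0.543 -0.018 -0.004] [2.1 2.1]
lid_edge side [([341.0, 179.0], 0.78)]
lid_edge top [([330.0, 191.0], 0.89)]
    [ 0.486 -0.043  0.169] [1.3 1.3]
seal side [([344.0, 198.0], 0.39)]
seal top [([370.0, 186.0], 0.69), ([337.0, 208.0], 0.48)]
    [ 0.522 -0.181  0.025] [21.3 21.3]
knob_top side [([322.0, 173.0], 0.75)]
knob_top top [([319.0, 169.0], 0.7), ([337.0, 207.0], 0.68)]
    [ 0.54  -0.024  0.193] [3.7 3.7]
bolt_tip side [([336.0, 208.0], 0.46)]
bolt_tip top [([296.0, 204.0], 0.79)]
    [0.477 0.053 0.139] [0.2 0.2]
keeper side [([347.0, 226.0], 0.53)]
keeper top [([295.0, 220.0], 0.55)]
    [0.446 0.062 0.093] [4.2 4.2]
tea_box side [([342.0, 164.0], 0.73)]
tea_box top [([439.0, 170.0], 0.71)]
    [ 0.565 -0.416  0.005] [2. 2.]
jam side [([257.0, 230.0], 0.88)]
jam top [([286.0, 156.0], 0.83)]
    [0.711 0.048 0.009] [4.5 4.5]
spice2 sid
[... 589 characters left out ...]
]
    [ 0.433 -0.254  0.021] [2.9 2.9]
{'time': 1.4, 'q': array([7.12759394e+01, 4.97943343e+00, 1.00799144e+01, 9.51010276e+01,
       1.72015125e-03, 8.99988490e+01]), 'qd': array([ 0.05085449,  0.02288438,  0.03525955, -0.0243734 ,  0.04324175,
       -0.01701508]), 'joint_efforts': array([-1.43097030e-03, -5.20100105e+01,  4.64859223e+01,  1.66904636e-03,
       -6.71622229e-05, -1.44829727e-05]), 'ee_pos': array([0.17654656, 0.52089065, 0.23129426]), 'tcp_rot': array([-1.79999453e+02, -1.72016223e-03,  1.61277090e+02]), 'wrist_force': array([-0.18215725, -0.0501993 ,  0.36899424]), 'torque': array([0.04641261, 0.00068227, 0.00576623]), 'grasp_force': 0.0, 'opening': 0.08530163502974081}
```

```bash
python3 - <<'E'
import cv2
a=cv2.imread("pics/side0.png");b=cv2.imread("pics/top0.png")
cv2.imwrite("pics/c1.png",cv2.resize(a[100:300,220:460],None,fx=3.3,fy=3,interpolation=2)[:, :800])
cv2.imwrite("pics/c2.png",cv2.resize(b[110:300,190:450],None,fx=3,fy=3,interpolation=2))
E
```

```text
(no output)
```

View pics/c1.png

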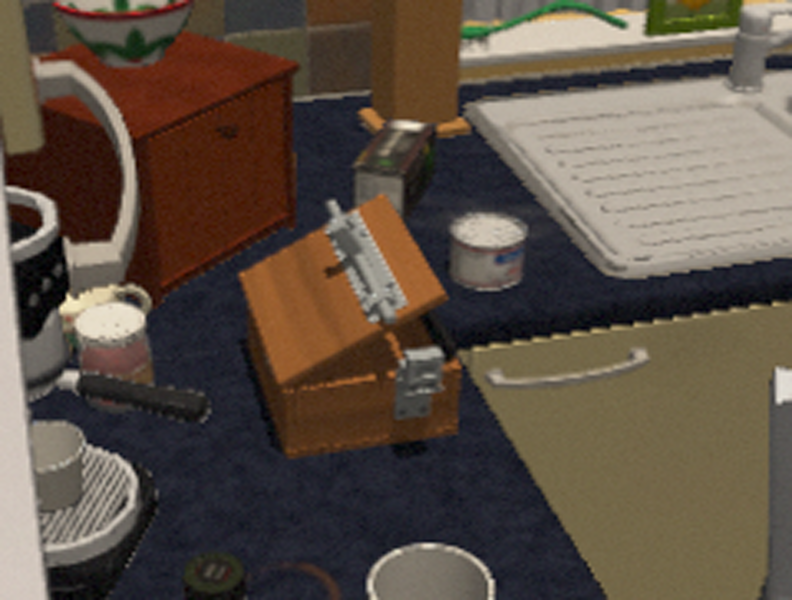

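View pics/c2.png

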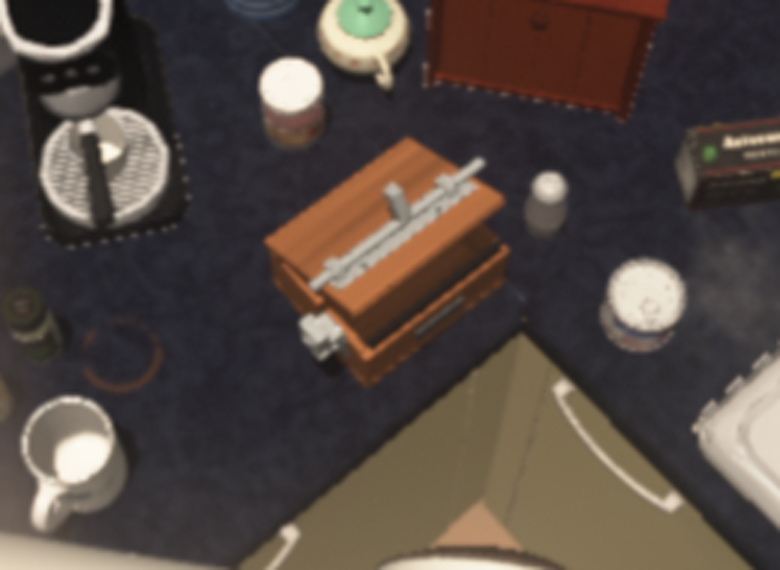

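```bash
cat >> h.py <<'E'
def pt(d,h,y,a,P):
    v=np.array([.072-d*np.cos(a)+h*np.sin(a),y,.082+d*np.sin(a)+h*np.cos(a)])
    return toW(v,P)
def toW(v,P): return np.array([P[0],P[1],0])+Rn.from_euler("z",P[2]).apply(v)
def proj(c,X):
    R=Rn.from_euler("xyz",c["orientation"],degrees=True).as_matrix(); p=R.T@(X-np.array(c["xyz"]))
    return cv2.projectPoints(np.array([[p[0],-p[1],-p[2]]]),np.zeros(3),np.zeros(3),np.array(c["camera_matrix"]),np.array(c["dist_coeffs"]))[0][0,0]
E
python3 - <<'E'
from h import *
C={n:bot.camera(n) for n in("side","top")}
O={t:[(n,m[0]["location"]) for n in C if (m:=bot.mark_of(n,t))] for t in "chest lid_edge knob_top bolt_tip keeper".split()}
def model(t,p):
    P=p[:3];a=p[3]
    return {"chest":lambda:toW(np.zeros(3),P),"keeper":lambda:toW(np.array([-.033,.110,.102]),P),
     "lid_edge":lambda:pt(.14,.012,0,a,P),"knob_top":lambda:pt(.105,.059,-.01,a,P),"bolt_tip":lambda:pt(.105,.020,.1,a,P)}[t]()
f=lambda p:np.concatenate([proj(C[n],model(t,p))-l for t in O for n,l in O[t]])
for y0 in (0,.6,-.6):
    s=least_squares(f,[.54,-.02,y0,.5],loss="soft_l1",f_scale=1.5); print(s.cost,s.x.round(4),np.degrees(s.x[2]))
p=s.x;print(f(p).reshape(-1,2).round(1).tolist())
for t in O: print(t,model(t,p).round(3))
P=p[:3]
# test outline overlay
for n in C:
    im=C[n]["color"].copy()
    for x in(-.075,.075):
        for y in(-.09,.09):
            for z in(0,.08): cv2.circle(im,tuple(int(round(v)) for v in proj(C[n],toW(np.array([x,y,z]),P))),1,(0,255,0),-1)
    for d in(0,.152):
        for y in(-.091,.091): cv2.circle(im,tuple(int(round(v)) for v in proj(C[n],pt(d,.012,y,p[3],P))),1,(255,0,255),-1)
    for v in [pt(.105,.059,-.01,p[3],P),pt(.105,.02,.1,p[3],P)]: cv2.circle(im,tuple(int(round(v)) for v in proj(C[n],v)),1,(0,0,255),-1)
    r=im[140:280,250:410] if n=="side" else im[140:260,260:380]
    cv2.imwrite(f"pics/o_{n}.png",cv2.resize(r,None,fx=4,fy=4,interpolation=2))
a=cv2.imread("pics/o_side.png");b=cv2.imread("pics/o_top.png")
h=np.zeros((560,1120,3),np.uint8);h[:560,:640]=a;h[:480,640:]=b
cv2.imwrite("pics/o.png",cv2.resize(h,(800,400)))
E
```

```text
47.6287368731171 [ 0.5269 -0.0251  0.4885  0.5101] 27.986429953334042
47.628736873121184 [ 0.5269 -0.0251  0.4885  0.5101] 27.986427400194422
47.62873687332674 [ 0.5269 -0.0251  0.4885  0.5101] 27.986423565275118
[[0.7, 0.3], [20.1, 9.2], [0.4, -2.3], [-1.0, 1.4], [-0.0, 0.0], [0.7, -0.2], [-1.6, -1.1], [-1.4, -0.6], [0.9, 1.8]]
chest [ 0.527 -0.025  0.   ]
lid_edge [ 0.488 -0.046  0.161]
knob_top [ 0.54  -0.03   0.185]
bolt_tip [0.471 0.059 0.151]
keeper [0.446 0.057 0.102]
```

View pics/o.png

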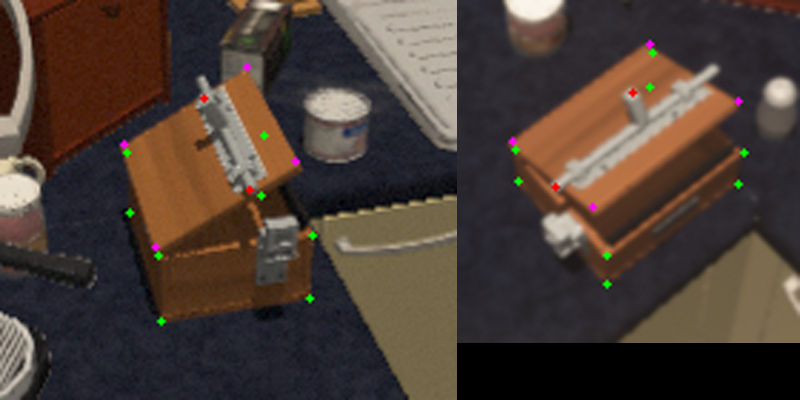

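The overlay shows the chest outline fitted to about 1–2 px (yaw 28°, lid open about 0.51 rad). The knob is near side (322,175), and the keeper is at the lower left in the top view. I'm moving over the lid's front strip with closed fingers.

arm_command --pt "-0.033 -0.03 0 -0.11" --pt "-0.066 -0.061 0 -0.22" --pt "-0.099 -0.091 0 -0.33" --pt "-0.132 -0.121 0 -0.44" --pt "-0.165 -0.152 0 -0.55" --hand 0 --grip_force 40

```text
time: 2.5
ee_pos: [0.2845, 0.3225, 0.2314]
tcp_rot: [180.0, 0.0, -166.9]
wrist_force: [1.2, 0.5, 0.9]
opening: 0.012
grasp_force: 0.0
```

arm_command --pt "-0.0116 -0.0405 0 -0.053" --pt "-0.0231 -0.081 0 -0.106" --pt "-0.0347 -0.1215 0 -0.159" --pt "-0.0463 -0.162 0 -0.212" --pt "-0.058 -0.2025 0 -0.265"

```text
time: 3.0
ee_pos: [0.3859, 0.1377, 0.2316]
tcp_rot: [-180.0, 0.1, -151.9]
wrist_force: [0.8, 0.9, -0.9]
opening: -0.0002
grasp_force: 0.0
```

arm_command --pt "0 -0.042 0 0" --pt "-0.001 -0.084 0 0" --pt "-0.002 -0.126 0 0" --pt "-0.003 -0.168 0 0" --pt "-0.003 -0.208 0 0"

```text
time: 3.5
ee_pos: [0.4863, -0.0448, 0.2314]
tcp_rot: [-180.0, 0.0, -152.1]
wrist_force: [0.1, 0.4, 0.5]
opening: 0.0
grasp_force: 0.0
```

arm_command --pt "0 0 0.035 0" --pt "0 0 0.063 0" --pt "0.004 0 0.077 0" --pt "0.008 0 0.091 0" --pt "0.012 0 0.105 0"

```text
time: 4.0
ee_pos: [0.4748, -0.0487, 0.1257]
tcp_rot: [-180.0, -0.0, -152.0]
wrist_force: [-0.2, -0.4, 0.2]
opening: -0.0002
grasp_force: 0.4
```

arm_command --pt "0.001 0 0.004 0" --pt "0.003 0 0.008 0" --pt "0.004 0 0.012 0" --pt "0.005 0 0.016 0" --pt "0.005 0 0.016 0"

```text
time: 4.5
ee_pos: [0.4708, -0.051, 0.1104]
tcp_rot: [-180.0, 0.0, -152.0]
wrist_force: [0.4, 0.4, -0.1]
opening: -0.0001
grasp_force: 0.3
```

```bash
python3 - <<'E'
from h import *
C={n:bot.camera(n) for n in("side","top")}
r=[C["side"]["color"][140:280,250:410],C["top"]["color"][130:270,240:400]]
cv2.imwrite("pics/l1.png",cv2.resize(np.hstack(r),(800,350),interpolation=2))
print(bot.get_obs()["wrist_force"],bot.get_obs()["ee_pos"])
E
```

```text
[-0.02305208  0.37380077  0.85992551] [ 0.47077632 -0.05093518  0.11051151]
```

View pics/l1.png

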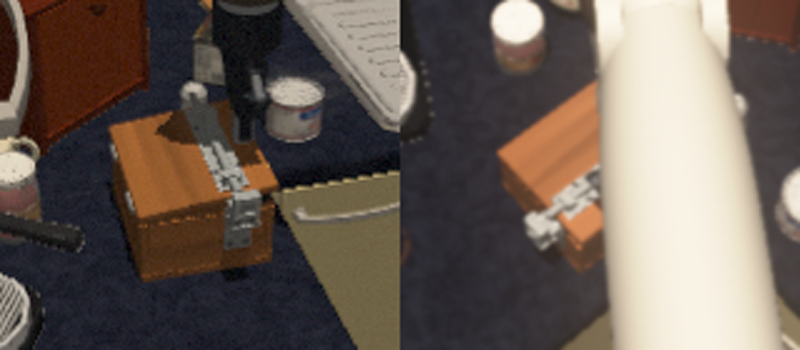

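The lid is down on the seal (side crop: the lid is flat and the knob is under the gripper). I'll lift, open and go above the knob.

arm_command --pt "0 0 -0.045 0" --pt "0 0 -0.085 0" --pt "-0.015 -0.006 -0.085 0" --pt "-0.034 -0.013 -0.085 0" --pt "-0.034 -0.013 -0.085 0" --hand 0.05

```text
time: 5.1
ee_pos: [0.5082, -0.0463, 0.1951]
tcp_rot: [-180.0, 0.0, -152.0]
wrist_force: [-1.2, 0.1, -0.3]
opening: 0.0503
grasp_force: 0.0
```

```bash
python3 - <<'E'
from h import *
C={n:bot.camera(n) for n in("side","top")}
o=bot.get_obs();T=np.array(o["ee_pos"]);print(T,o["opening"])
P=[.5269,-.0251,.4885];c=C["side"]
for t in ("knob_top","bolt_tip","lid_edge","keeper"):
    print(t,[(n,np.round(k["location"],1).tolist(),round(k["confidence"],2)) for n in C for k in bot.mark_of(n,t)[:2]])
for a in(.08,.12,.16): print(a,[proj(c,x).round(1).tolist() for x in(pt(.105,.059,-.01,a,P),pt(.105,.02,.1,a,P),pt(.14,.012,0,a,P))])
print("kn",pt(.105,.059,-.01,.12,P))
im=c["color"]
cv2.imwrite("pics/l2.png",cv2.resize(im[130:270,240:400],(800,600),interpolation=2))
E
```

```text
[ 0.5064916  -0.04639883  0.19489853] 0.04986608461126181
knob_top [('side', [334.0, 179.6], 0.49)]
bolt_tip [('side', [336.1, 180.2], 0.65), ('side', [345.2, 216.7], 0.63), ('top', [300.4, 215.5], 0.52)]
lid_edge [('side', [346.5, 196.5], 0.92), ('top', [319.8, 200.0], 0.2), ('top', [297.0, 220.0], 0.19)]
keeper [('side', [348.4, 224.8], 0.84), ('top', [295.5, 217.6], 0.56)]
0.08 [[333.8, 183.3], [344.8, 217.1], [347.5, 196.5]]
0.12 [[332.9, 182.2], [344.4, 216.0], [347.2, 194.9]]
0.16 [[331.9, 181.2], [344.0, 214.8], [346.8, 193.4]]
kn [ 0.50935646 -0.04574828  0.15314549]
```

View pics/l2.png

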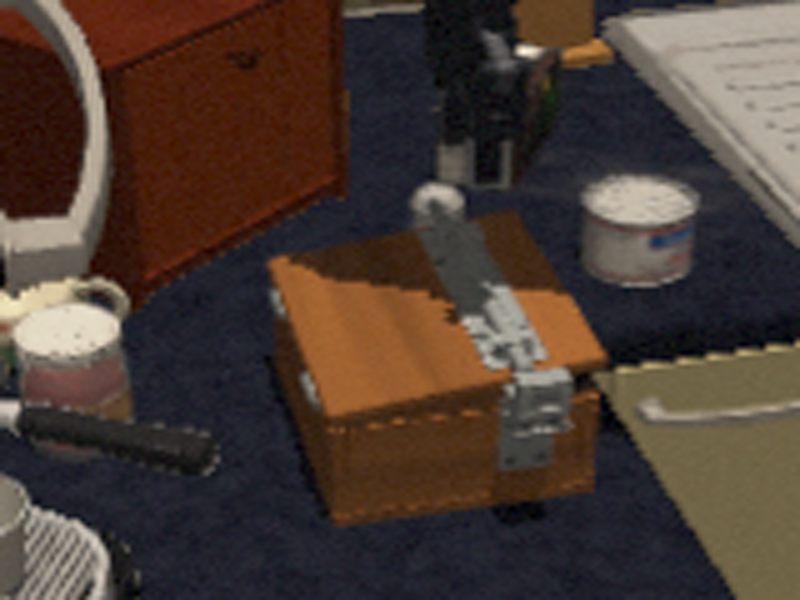

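The side view shows the lid resting at about 0.1 rad with the bolt drawn back, and the fingers above the post (knob about (334,180)). It matches the model, so I'm descending astride the post.

arm_command --pt "0 0 0.02 0" --pt "0 0 0.038 0" --pt "0 0 0.048 0" --pt "0 0 0.056 0" --pt "0 0 0.06 0"

```text
time: 6.1
ee_pos: [0.5066, -0.0465, 0.1349]
tcp_rot: [180.0, -0.0, -152.0]
wrist_force: [0.6, 0.1, 0.3]
opening: 0.0499
grasp_force: 0.0
```

arm_command --pt "0 0 0 0" --pt "0 0 0.003 0" --pt "0 0 0.006 0" --pt "0 0 0.008 0" --pt "0 0 0.01 0" --hand 0.024 --grip_force 30

```text
time: 6.6
ee_pos: [0.5068, -0.0465, 0.1252]
tcp_rot: [-180.0, 0.0, -152.0]
wrist_force: [0.2, -0.1, -1.0]
opening: 0.0239
grasp_force: 0.0
```

arm_command --pt "0 0 0.002 0" --pt "0 0 0.004 0" --pt "0 0 0.006 0" --pt "0 0 0.007 0" --pt "0 0 0.007 0"

```text
time: 7.1
ee_pos: [0.5065, -0.0467, 0.1187]
tcp_rot: [-180.0, -0.0, -152.0]
wrist_force: [-3.4, -1.0, 4.5]
opening: 0.0239
grasp_force: 2.0
```

arm_command --pt "0 0 0 0" --pt "0 0 0 0" --pt "0 0 0 0" --pt "0 0 0 0" --pt "0 0 0 0" --hand 0.0

```text
time: 7.6
ee_pos: [0.5058, -0.0452, 0.1186]
tcp_rot: [179.8, -0.0, -152.0]
wrist_force: [-8.0, 8.2, 7.3]
opening: 0.0135
grasp_force: 33.6
```

arm_command --pt "0 0.001 0 0" --pt "0 0.0018 0 0" --pt "0 0.0018 0.0005 0" --pt "0 0.0018 0.001 0" --pt "0 0.0018 0.001 0"

```text
time: 8.1
ee_pos: [0.5056, -0.0451, 0.1181]
tcp_rot: [-180.0, 0.0, -152.0]
wrist_force: [-6.0, -0.1, 10.4]
opening: 0.0135
grasp_force: 34.4
```

arm_command --pt "0.0003 0.0 0.0003 0" --pt "0.0006 0.0 0.0006 0" --pt "0.001 0.0 0.001 0" --pt "0.001 0.0 0.001 0" --pt "0.001 0.0 0.001 0"

```text
time: 8.6
ee_pos: [0.5053, -0.0453, 0.1175]
tcp_rot: [-180.0, 0.1, -152.0]
wrist_force: [-4.5, 0.9, 11.3]
opening: 0.0133
grasp_force: 34.6
```

arm_command --pt "0.0004 0.0 0.0003 0" --pt "0.0008 0.0 0.0007 0" --pt "0.001 0.0 0.001 0" --pt "0.0013 0.0 0.0015 0" --pt "0.0013 0.0 0.0015 0"

```text
time: 9.1
ee_pos: [0.5048, -0.0455, 0.116]
tcp_rot: [-180.0, 0.2, -152.0]
wrist_force: [-1.7, 1.9, 9.5]
opening: 0.0135
grasp_force: 34.9
```

arm_command --pt "0.0002 0.0 0.0003 0" --pt "0.0004 0.0 0.0007 0" --pt "0.0006 0.0 0.001 0" --pt "0.0007 0.0 0.0015 0" --pt "0.0007 0.0 0.0015 0"

```text
time: 9.6
ee_pos: [0.5043, -0.0458, 0.1147]
tcp_rot: [-180.0, 0.2, -152.0]
wrist_force: [-1.5, 2.3, 9.5]
opening: 0.0136
grasp_force: 35.4
```

arm_command --pt "0.0002 0.0 0.0003 0" --pt "0.0004 0.0 0.0007 0" --pt "0.0006 0.0 0.001 0" --pt "0.0007 0.0 0.0015 0" --pt "0.0007 0.0 0.0015 0"

```text
time: 10.1
ee_pos: [0.5037, -0.0461, 0.1132]
tcp_rot: [-180.0, 0.2, -152.0]
wrist_force: [-1.6, 3.5, 9.7]
opening: 0.0132
grasp_force: 36.0
```

arm_command --pt "0.0002 0.0004 0.0003 0" --pt "0.0004 0.0004 0.0007 0" --pt "0.0006 0.0004 0.001 0" --pt "0.0007 0.0004 0.0015 0" --pt "0.0007 0.0004 0.0015 0"

```text
time: 10.6
ee_pos: [0.5034, -0.0463, 0.1122]
tcp_rot: [-179.9, 0.3, -152.0]
wrist_force: [-0.0, 1.3, 11.5]
opening: 0.0136
grasp_force: 36.8
```

arm_command --pt "0.0001 0.0 0.0003 0" --pt "0.0002 0.0 0.0006 0" --pt "0.0003 0.0 0.0009 0" --pt "0.0004 0.0 0.001 0" --pt "0.0004 0.0 0.001 0"

```text
time: 11.1
ee_pos: [0.5033, -0.0464, 0.1119]
tcp_rot: [-179.9, 0.3, -152.0]
wrist_force: [-0.4, 1.8, 17.1]
opening: 0.0138
grasp_force: 37.4
```

The force jumped (+5.6 N for 0.3 mm), so the bolt is on the ledge with about 7 N on it. Next I push it across.

arm_command --pt "0 0.001 0 0" --pt "0 0.0025 0 0" --pt "0 0.004 0 0" --pt "0 0.0055 0 0" --pt "0 0.007 0 0"

```text
time: 11.6
ee_pos: [0.5007, -0.0415, 0.1121]
tcp_rot: [-179.7, 0.3, -152.1]
wrist_force: [2.0, -6.9, 15.5]
opening: 0.0133
grasp_force: 38.0
```

arm_command --pt "0 0.001 0 0" --pt "0 0.002 0 0" --pt "0 0.003 0 0" --pt "0 0.004 0 0" --pt "0 0.004 0 0"

```text
time: 12.1
ee_pos: [0.4988, -0.0379, 0.1122]
tcp_rot: [-179.7, 0.3, -152.1]
wrist_force: [1.6, -5.3, 16.8]
opening: 0.0137
grasp_force: 38.1
```

arm_command --pt "0 0.0005 0 0" --pt "0 0.001 0 0" --pt "0 0.0015 0 0" --pt "0 0.002 0 0" --pt "0 0.002 0 0"

```text
time: 12.6
ee_pos: [0.4978, -0.0362, 0.1122]
tcp_rot: [-179.7, 0.3, -152.1]
wrist_force: [2.2, -6.6, 17.1]
opening: 0.0135
grasp_force: 38.2
```

arm_command --pt "0 0.0007 0 0" --pt "0 0.0014 0 0" --pt "0 0.002 0 0" --pt "0 0.0025 0 0" --pt "0 0.0025 0 0"

```text
time: 13.1
ee_pos: [0.4967, -0.034, 0.1122]
tcp_rot: [-179.7, 0.3, -152.1]
wrist_force: [3.3, -7.4, 16.7]
opening: 0.0135
grasp_force: 38.2
```

arm_command --pt "0 0.0012 0 0" --pt "0 0.0025 0 0" --pt "0 0.0037 0 0" --pt "0 0.005 0 0" --pt "0 0.005 0 0"

```text
time: 13.6
ee_pos: [0.4942, -0.0296, 0.1122]
tcp_rot: [-179.7, 0.3, -152.1]
wrist_force: [1.4, -6.0, 17.9]
opening: 0.0137
grasp_force: 38.3
```

arm_command --pt "0 0.002 0 0" --pt "0 0.004 0 0" --pt "0 0.006 0 0" --pt "0 0.008 0 0" --pt "0 0.008 0 0"

```text
time: 14.1
ee_pos: [0.4903, -0.0224, 0.1123]
tcp_rot: [-179.7, 0.3, -152.1]
wrist_force: [1.2, -6.4, 18.5]
opening: 0.0134
grasp_force: 38.4
```

arm_command --pt "0 0.002 0 0" --pt "0 0.004 0 0" --pt "0 0.006 0 0" --pt "0 0.006 0 0" --pt "0 0.006 0 0"

```text
time: 14.6
ee_pos: [0.4875, -0.0172, 0.1123]
tcp_rot: [-179.7, 0.3, -152.1]
wrist_force: [-0.4, -6.2, 18.6]
opening: 0.0139
grasp_force: 38.5
```

arm_command --pt "0 0.001 0 0" --pt "0 0.002 0 0" --pt "0 0.003 0 0" --pt "0 0.0035 0 0" --pt "0 0.0035 0 0"

```text
time: 15.1
ee_pos: [0.4861, -0.0146, 0.1124]
tcp_rot: [-179.7, 0.3, -152.1]
wrist_force: [0.5, -10.0, 17.8]
opening: 0.0134
grasp_force: 38.7
```

arm_command --pt "0 0.0004 0 0" --pt "0 0.0008 0 0" --pt "0 0.001 0 0" --pt "0 0.001 0 0" --pt "0 0.001 0 0"

```text
time: 15.6
ee_pos: [0.4861, -0.0145, 0.1125]
tcp_rot: [-179.6, 0.3, -152.1]
wrist_force: [3.5, -14.4, 17.7]
opening: 0.0135
grasp_force: 39.2
```

The bolt is against its stop. I'll relax the push, ease the pressure and open.

arm_command --pt "0 -0.0008 0 0" --pt "0 -0.0012 -0.0005 0" --pt "0 -0.0012 -0.001 0" --pt "0 -0.0012 -0.0012 0" --pt "0 -0.0012 -0.0012 0"

```text
time: 16.1
ee_pos: [0.4861, -0.0146, 0.1126]
tcp_rot: [-179.7, 0.3, -152.1]
wrist_force: [3.4, -7.4, 11.9]
opening: 0.0137
grasp_force: 36.7
```

arm_command --pt "0 0 0 0" --pt "0 0 0 0" --pt "0 0 0 0" --pt "0 0 0 0" --pt "0 0 0 0" --hand 0.034

```text
time: 16.6
ee_pos: [0.4848, -0.0136, 0.1114]
tcp_rot: [-179.9, 0.1, -152.0]
wrist_force: [1.3, -1.7, 7.9]
opening: 0.0342
grasp_force: 3.6
```

arm_command --pt "0 0 -0.005 0" --pt "0 0 -0.02 0" --pt "0 0 -0.05 0" --pt "0 0 -0.08 0" --pt "0 0 -0.1 0"

```text
time: 17.1
ee_pos: [0.4839, -0.0133, 0.2133]
tcp_rot: [-180.0, 0.1, -152.0]
wrist_force: [1.0, 0.9, -0.1]
opening: 0.0337
grasp_force: 0.0
```

```bash
python3 - <<'E'
from h import *
c=bot.camera("side")
for t in ("knob_top","bolt_tip","lid_edge","keeper"):
    print(t,[(np.round(k["location"],1).tolist(),round(k["confidence"],2)) for k in bot.mark_of("side",t)[:2]])
P=[.5269,-.0251,.4885]
for b in(0.028,.036):
  for a in(.05,.12): print(b,a,[proj(c,x).round(1).tolist() for x in(pt(.105,.059,-.01+b,a,P),pt(.105,.02,.1+b,a,P),pt(.14,.012,0,a,P))])
cv2.imwrite("pics/end.png",cv2.resize(c["color"][130:270,240:400],(800,600),interpolation=2))
E
```

```text
knob_top [([340.5, 190.2], 0.75)]
bolt_tip [([346.7, 226.7], 0.7)]
lid_edge [([346.7, 195.0], 0.64)]
keeper [([352.0, 224.6], 0.78)]
0.028 0.05 [[336.9, 189.4], [347.9, 224.4], [347.6, 197.7]]
0.028 0.12 [[335.3, 187.4], [347.3, 222.3], [347.2, 194.9]]
0.036 0.05 [[337.7, 190.9], [348.8, 226.2], [347.6, 197.7]]
0.036 0.12 [[336.0, 189.0], [348.1, 224.2], [347.2, 194.9]]
```

View pics/end.png

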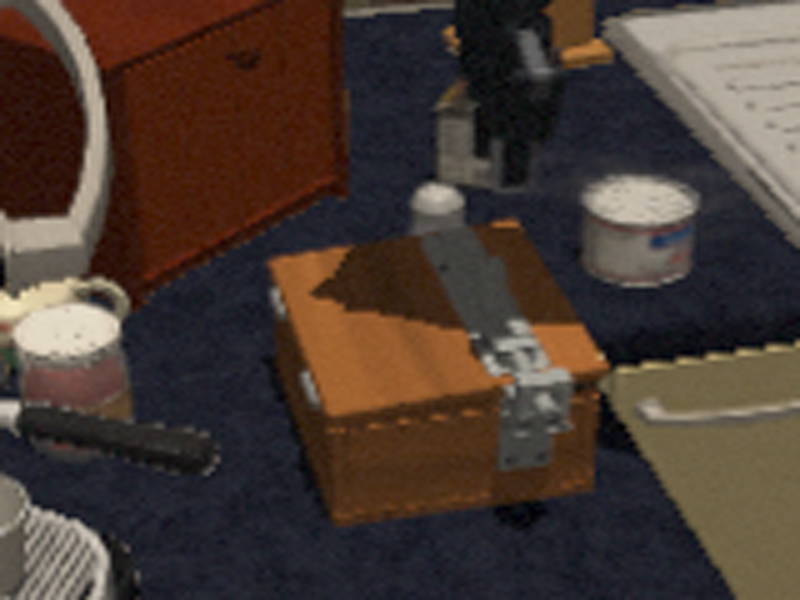

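The bolt's end sticks out through the keeper (about crop (545,400)), the lid is held down, and the gripper is clear. I'm handing in.

```bash
python3 -c "
from workcell import bot
print(bot.job_done())"
```

```text
the job is handed in; nothing more can be done
None
```

The chest is locked and the job is handed in: the bolt was pushed against its stop and its end shows through the keeper, the lid is held down, and the gripper is clear. The wrist force stayed below about 23 N and the job took about 17 s; the hand-in gave no verdict.

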